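# Close up the stage block on the frame's base plate and pin it

### The arm

A 6-joint arm with a two-finger parallel gripper is mounted at the origin on the work surface. World frame = base frame: x ahead of the robot, y to its left, z up, the work surface at z = 0. Lengths are in m, angles in rad, forces in N, time in s.
With the tool pointing down it reaches from about 0.2 to 0.875 m from the base axis. Payload 3.4 kg.
Tool frame: the origin (TCP) lies between the finger pads; the fingertips stand tips_ahead ahead of it and the grasp point (between the pads) lies 11 mm behind it (tips_ahead is the distance from the TCP to the fingertips, in m); z points along the fingers, y is the line along which they close (so a half turn about z gives the same grasp; the last joint's range is limited). The gripper opens to 94 mm and grips with 3 to 60 N. Pads are 16 mm wide; open, the fingers measure 119 mm over their backs; the gripper's body (75 mm by 177 mm) begins 78 mm behind the grasp point.
Start: joints at [1.085, 0.276, 1.505, -0, 1.361, -0.121], TCP at [0.205, 0.537, 0.213] pointing down, gripper open.
Joint ranges: [-2.89, 2.89], [-0.75, 2.08], [0.22, 2.7], [-1.18, 4.32], [0.11, 2.71], [-2.7, 2.7]. Speed limits (rad/s): [2.57, 2.57, 3.14, 3.14, 3.14, 3.14].

### API

Orientations are given as a unit quaternion [x, y, z, w].
In Python, from bench import * gives the robot as it stands.
- The arm moves only by the shell command python3 -m handwheel 'ROWS'. ROWS is text: rows parted by semicolons, each of 5 numbers parted by spaces: the finger opening in mm, from 0 to 94, then the shift along the tool's x, y, z in units of 30 mm (1.0 is 30 mm), then the turn about the tool's z in units of 5 degrees (1.0 is 5 degrees). In form: grip dx dy dz roll; .... A call has 1 to 8 rows; each row shifts and turns the commanded pose from where the row before left it, along the tool's axes as they then stand; what a row does not reach is not made up. A row lasts 1/8 s, in which the tool goes at most 62.5 mm and 10.7 degrees, less where a joint would pass 70% of its speed; a pose out of reach is approached as far as the arm can. A call is refused whole if a number of a shift passes 1 or a number of a turn 1, either way. A call with a gripper value outside its range is refused whole. The fingers move at their own pace and stop on an object; the grip force is fixed at half the most. Time passes only in rows, so rows that do not move let the fingers close. It gives the time, the measured TCP pose, the force, the opening and the grip force at its end, in the units of the state.
- state(): the state, without advancing time (a new reading comes with each control period).
- camera(name): name is "scene" or "side" or "wrist"; returns a dict with "image" (420x560x3 uint8, blue, green, red), "range_z" (420x560 float32, m along the optical axis (not along the pixel's ray), 0 where there is no reading), "mtx" (3x3 intrinsics, pixels), "xyz" and "orientation" of the camera in the world. Camera axes: x right, y down, z forward; pixel columns grow to the right and rows downward; lengths in m; the calibration is good to about 2 mm. A picture is of the moment at which its call begins.
- sign_off(): hands the job in; it is judged then, once.
The state is a dict: "time": time; "qpos": joint angles; "joint_velocities": joint speeds; "joint_torque": joint torques, N m; "tool_pos": TCP position; "tcp_rot": TCP orientation; "contact_force": force on the tool from outside, world axes, zero at the start; "ft_torque": the same for the moment, N m; "grip_width": finger opening in m; "grip_force": force on a finger pad.
Only numpy, scipy, OpenCV 4.12 (cv2) and the standard library are available. Lean on these libraries where they do the work, as an engineer would, in place of code of your own. Each camera call takes 0.05 s, during which the arm holds its last target. There are 200 camera calls.

### The job

On the stereotaxic base plate, bring the loose aluminium stage block up against the black head block: faces fully flush with no gap, sides centred, and press it home for a moment, firmly (about 10 N) but without ramming it. Then take the long plain dowel from the pin rack and press it straight down, fully home, into the blind hole in the plate just behind the stage block's foot (feel for the hole: it is not quite where the drawing says), so that the block cannot creep back. Leave the other pins and everything else where they are.

Things in the scene. Friction and masses are not known exactly. Their poses are not given: they have to be found in the camera images.
- stage_centre (a point): Centre of the body of the loose stage block, half-way up (20 mm above its underside). Its +y points towards the head block; the body is gripped across its 50 mm width (x). It starts on the base plate a few cm short of the head block, off-centre and skewed, and slides with friction.
- stage_face (a point): Centre of the stage block's flat front face: 30 mm towards +y from stage_centre, 22.5 mm above the block's underside; axes as the block's. Home when it coincides with head_block_face.
- head_block_face (a point): Centre of the flat front face of the fixed black head block (60 mm wide, 70 mm long, 45 mm high), 22.5 mm above the plate's top. Axes: y points into the head block along the plate's length, x across the plate, z up. Two ear-bar posts, 62 mm tall above the plate, stand beside the head block, 50 mm beyond this face and 55 mm to each side.
- stop_hole (a point): Drawn centre (z = 0.020, plate top) of a blind, unchamfered round hole, 13.5 mm wide, 14 mm deep, 99.5 mm from head_block_face towards -y on the centre line, same axes. The real hole lies up to 3.5 mm from this point in x and 1.2 mm in y, differently each time: find it by touch. The stage block covers it at the start; even when home, its foot's end is only 1.5 to 4 mm from the hole's edge.
- dowel_centre (a point): Centre of the long plain steel dowel, half-way along it: 12 mm diameter, 64 mm long, square-ended, z along it, 55 g. It starts upright in one of the rack's three holes, which one varies; it is the tallest pin and has no head. 48 mm of it stands out of the rack. Fully home in the base plate, 50 mm of it stands above the plate.
- rack: The fixed grey pin rack; origin under its centre, 50 by 150 mm, 25 mm high. Its three holes, 45 mm apart along its y, are 16 mm deep (floor at z = 0.009).
- vial: the amber vial, 24 mm across and 45 mm tall, standing on the base plate near a corner; origin under its centre
- jar: closed clear jar, 60 mm across and 85 mm tall, on the bench; origin under its centre
- screwdriver: screwdriver, 160 mm long, lying on the bench
- tweezers: thin steel tweezers, 130 mm long, 5 mm high, lying on the bench
- beaker: glass beaker, 70 mm across and 80 mm tall, on the bench; origin under its centre
- handpiece: black drill handpiece, 155 mm long and 22 mm thick, lying on the bench
- short_pin: a short headless steel pin, 12 mm diameter, 34 mm long, standing in the rack (not the one to use); origin at its foot
- knob_pin: a steel pin with a 22 mm wide head, 52 mm long in all, standing in the rack (not the one to use); origin at its foot
- stage: The loose stage block; origin under the centre of its body. Aluminium, 0.3 to 0.55 kg: a body 50 mm wide (x), 60 mm long (y), 40 mm high with a black pad on top, and a thin foot 50 mm wide and 8 mm high that runs on 30 mm behind the body (to its -y).
- dowel: The long dowel itself; origin at the centre of its foot.
- baseplate: The fixed grey base plate, 170 by 290 mm (x, y), 20 mm thick, so its top is at z = 0.020, with the head block screwed to it and a flush insert that holds the blind hole; origin under its centre.
- head_block: The fixed black head block, 60 mm wide (x), 70 mm long (y), 45 mm high; origin under its centre.
Not all that is in view belongs to the job. There is more than one size of the stage; the job needs the smallest.

How it is judged:
By the outcome, as a careful person would: the job done as asked, in the order asked, and still so for the second after the job is handed in, with the robot touching nothing.
It also fails if it takes over 72 s, if anything falls off the work surface, if the arm or the gripper's body presses on something with over 40 N, if the wrist force passes 120 N, or if a joint passes its speed limit or range.

## Working session

There is one attempt and no reset: what is moved stays moved. The work goes in short steps, Python scripts to look and compute and a shell command to move; the robot and the scene stay as the last step left them, time stands still between calls to the robot, and variables do not carry over. Pictures are saved under pics/ and viewed, at most 12 in all, crops included, and the job is handed in when it is done.

```bash
ls; mkdir -p pics
cat > h.py <<'E'
from bench import *
import numpy as np, cv2
from scipy.spatial.transform import Rotation as R
def cloud(c):
    z=c["range_z"]; v,u=np.mgrid[:z.shape[0],:z.shape[1]]; m=np.array(c["mtx"])
    p=np.dstack([(u-m[0,2])/m[0,0]*z,(v-m[1,2])/m[1,1]*z,z])
    w=p@R.from_quat(c["orientation"]).as_matrix().T+np.array(c["xyz"]); w[z<=0]=np.nan
    return w
E
python3 - <<'E'
from h import *
import pickle
s=state();print(s)
for n in("scene","side","wrist"):
    c=camera(n);cv2.imwrite(f"pics/{n}0.png",c["image"]);pickle.dump(c,open(n+"0.pkl","wb"))
    print(n,c["xyz"],c["orientation"],c["mtx"])
a=[cv2.imread(f"pics/{n}0.png") for n in("scene","side")]
E
```

```text
pics
{'time': 0.0, 'qpos': array([ 1.08502851e+00,  2.76582964e-01,  1.50610519e+00, -9.34640280e-06,
        1.36068547e+00, -1.21014850e-01]), 'joint_velocities': array([-0.00019762,  0.00010497,  0.00125508,  0.00019677,  0.00122116,
       -0.00116719]), 'joint_torque': array([-2.05332508e-03, -4.04580832e+01, -2.37229729e+01,  6.96701487e-02,
        3.46665073e-02, -1.08098434e-04]), 'tool_pos': array([0.20487438, 0.53668251, 0.21262272]), 'tcp_rot': array([ 1.81366119e-01,  9.83415242e-01, -8.51181103e-04, -2.61679119e-04]), 'contact_force': array([0.72364421, 0.40291351, 0.17368387]), 'ft_torque': array([0.03195455, 0.03628197, 0.0465864 ]), 'grip_force': 0.0, 'grip_width': 0.09376468521024728}
scene [ 1.23344359 -0.3060306   1.09180904] [ 0.77871887  0.5447961  -0.18162412 -0.25260012] [[499.68629187   0.         281.40207103]
 [  0.         499.68629187 204.53542768]
 [  0.           0.           1.        ]]
side [-0.22480042 -0.77974121  0.65171522] [ 0.79533827 -0.33669005  0.18684567 -0.4681512 ] [[385.61462079   0.         282.16228355]
 [  0.         385.61462079 208.37737885]
 [  0.           0.           1.        ]]
wrist [0.12804672 0.56472758 0.38422293] [0.8150385  0.56195984 0.07923141 0.11677227] [[337.5634351    0.         281.13374327]
 [  0.         337.5634351  203.22774138]
 [  0.           0.           1.        ]]
```

View pics/scene0.png

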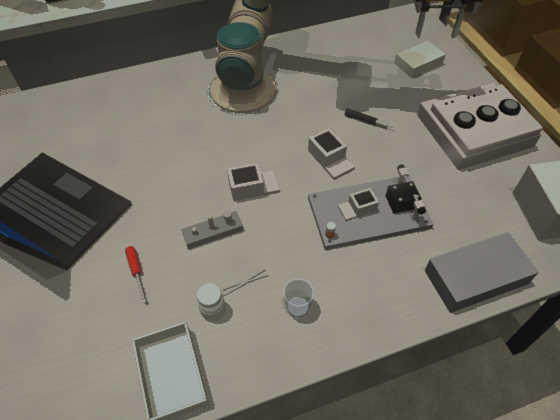

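View pics/side0.png

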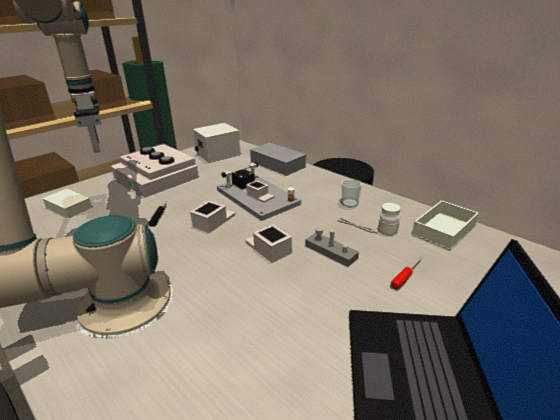

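Scene image: three stage-like blocks at (328,146) and (245,180), both on the bench, and at (363,201) on the base plate. The last looks smallest and is short of the black head block (403,197). The rack is at (212,229) with pins at (195,230), (211,221) and (228,215). I'll enlarge and measure.

Run:
```python
from h import *
import pickle
c=pickle.load(open("scene0.pkl","rb"));w=cloud(c);I=c["image"]
crop=I[160:250,175:445];cv2.imwrite("pics/crop.png",cv2.resize(crop,None,fx=2.9,fy=2.9,interpolation=cv2.INTER_CUBIC))
Z=w[...,2]
def comp(m,name,amin=25):
    n,l,st,ce=cv2.connectedComponentsWithStats(m.astype(np.uint8))
    for i in range(1,n):
        if st[i,4]<amin: continue
        p=w[l==i]; r=cv2.minAreaRect((p[:,:2]*1000).astype(np.float32))
        print(name,st[i,4],ce[i].round(),np.nanmedian(p,0).round(4),"rect",np.round(r[0],1),np.round(r[1],1),round(r[2],1))
roi=np.zeros(Z.shape,bool);roi[120:260,170:440]=1
comp(roi&(Z>.016)&(Z<.0235),"plate",400)
comp(roi&(Z>.0255)&(Z<.031),"foot/rack?")
comp(roi&(Z>.054)&(Z<.068),"top")
comp(roi&(Z>.036)&(Z<.05),"40ish")
ra=np.zeros(Z.shape,bool);ra[205:250,175:250]=1
comp(ra&(Z>.021)&(Z<.0275),"rack",100)
for lo in(.03,.05,.065): comp(ra&(Z>lo),f"pin>{lo}",3)
p=w[ra&(Z>.03)];print(len(p),p[np.argsort(-p[:,2])][:12].round(4))
```

```text
plate 3509 [362. 214.] [0.6081 0.1348 0.0202] rect [583.5 166.4] [291.7 175.5] 83.1
foot/rack? 172 [348. 211.] [0.5772 0.1064 0.0284] rect [573.6 114. ] [53.3 47.9] 1.3
foot/rack? 467 [211. 228.] [ 0.5065 -0.2421  0.027 ] rect [ 502.5 -239.9] [ 52.2 149.9] 3.0
top 597 [327. 142.] [0.3578 0.1406 0.0587] rect [355.3 140.6] [90.9 76.3] 13.0
top 678 [245. 175.] [ 0.3938 -0.1147  0.0592] rect [ 391.  -114.5] [86.3 76.2] 84.0
top 499 [404. 193.] [0.5964 0.2514 0.0648] rect [594.7 255.7] [72.8 65.2] 84.4
top 402 [364. 198.] [0.5749 0.15   0.0606] rect [573.4 151. ] [53.6 63.1] 0.6
top 61 [227. 214.] [ 0.5011 -0.1949  0.0611] rect [ 499.7 -194.9] [22.8 20.5] 37.2
top 74 [331. 226.] [0.6273 0.0345 0.0649] rect [625.8  34.9] [22.1 23. ] 74.0
top 28 [435. 258.] [0.7924 0.2344 0.0594] rect [793.4 232. ] [22.3  8.9] 89.3
40ish 46 [435. 125.] [0.3899 0.4687 0.0416] rect [390.9 469.1] [ 7.4 51.9] 89.0
40ish 128 [327. 153.] [0.3918 0.1197 0.0426] rect [379.  126.5] [108.6  55.7] 54.4
40ish 101 [246. 189.] [ 0.4261 -0.1251  0.0434] rect [ 426.5 -119.3] [85.9 12. ] 78.8
40ish 107 [399. 204.] [0.6205 0
[... 452 characters left out ...]
1] [12.  11.5] 60.7
pin>0.03 29 [194. 230.] [ 0.5054 -0.2843  0.0418] rect [ 503.1 -284.3] [13.9 11.7] 9.8
pin>0.05 67 [227. 214.] [ 0.5028 -0.1951  0.0607] rect [ 499.7 -194.9] [22.8 20.5] 37.2
pin>0.05 39 [210. 219.] [ 0.5043 -0.24    0.0668] rect [ 502.2 -239.8] [11.9 10.2] 62.3
pin>0.065 24 [210. 217.] [ 0.5031 -0.2401  0.0731] rect [ 502.1 -239.7] [11.9  9.8] 60.7
184 [[ 0.4994 -0.2397  0.0772]
 [ 0.506  -0.239   0.0771]
 [ 0.5028 -0.2381  0.0767]
 [ 0.5036 -0.2436  0.076 ]
 [ 0.4995 -0.2451  0.0757]
 [ 0.5001 -0.2427  0.0752]
 [ 0.4996 -0.2349  0.0751]
 [ 0.5074 -0.2396  0.0749]
 [ 0.5052 -0.2365  0.0747]
 [ 0.498  -0.2372  0.074 ]
 [ 0.5056 -0.2419  0.0736]
 [ 0.5013 -0.2356  0.0734]]
```

View pics/crop.png

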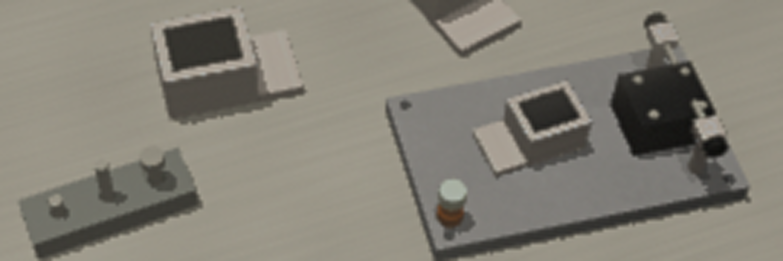

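The crop confirms it: the plate's block measures about 50 x 60 mm on top and its top is at z≈0.061; the other two are about 76 x 90 mm. So the job's stage is at (363,198). The tallest headless pin is the middle one at (210,218), world ≈(0.502,-0.240), top at 0.073–0.077. Next I turn the tool across the block and move over it for a close look.

```bash
python3 -m handwheel '94 0 0 0 1;94 0 0 0 1;94 0 0 0 1;94 0 0 0 1;94 0 0 0 1;94 0 0 0 1;94 0 0 0 1;94 0 0 0 1' >/dev/null; python3 -m handwheel '94 0 0 0 1;94 0 0 0 1;94 0 0 0 1;94 0 0 0 1;94 0 0 0 1;94 0 0 0 1;94 0 0 0 1;94 0 0 0 0'
cat >> h.py <<'E'
def go(x,y,z=None,d=None):
    """print shift needed, tool units, to world x,y,z and tool-y heading d (deg), turn last"""
    s=state();M=R.from_quat(s["tcp_rot"]).as_matrix();t=np.array(s["tool_pos"])
    g=np.array([x,y,t[2] if z is None else z])
    h=np.degrees(np.arctan2(M[1,1],M[0,1]))
    print("t",round(s["time"],2),"at",t.round(4),"head",round(h,2),"units",((M.T@(g-t))/.03).round(3),"turn",None if d is None else round((h-d)/5,3))
    print("F",np.round(s["contact_force"],2),"T",np.round(s["ft_torque"],2),"w",round(s["grip_width"],4),"gf",s["grip_force"])
E
python3 -c "
from h import *
go(.58,.17)"
```

```text
time: 2.15
tool_pos: [0.2051, 0.537, 0.2132]
tcp_rot: [0.742, 0.67, -0.0, 0.0]
contact_force: [-0.5, 0.0, 0.4]
grip_width: 0.0945
grip_force: 0.0
t 2.15 at [0.2051 0.537  0.2132] head -5.84 units [-1.0897e+01  1.3678e+01  3.0000e-03] turn None
F [-0.46  0.02  0.4 ] T [-0.08  0.07  0.01] w 0.0945 gf 0.0
```

```bash
python3 -m handwheel '94 -0.8 1 0 0;94 -0.8 1 0 0;94 -0.8 1 0 0;94 -0.8 1 0 0;94 -0.8 1 0 0;94 -0.8 1 0 0;94 -0.8 1 0 0;94 -0.8 1 0 0' >/dev/null; python3 -m handwheel '94 -0.8 1 0 0;94 -0.8 1 0 0;94 -0.8 1 0.2 0;94 -0.8 1 0.2 0;94 -0.8 1 0.2 0;94 -0.5 0.7 0 0;94 0 0 0 0;94 0 0 0 0'
python3 - <<'E'
from h import *
import pickle
c=camera("wrist");cv2.imwrite("pics/w1.png",c["image"]);pickle.dump(c,open("w1.pkl","wb"));go(.58,.17)
print(c["xyz"],c["orientation"])
E
```

```text
time: 4.15
tool_pos: [0.5796, 0.1704, 0.1956]
tcp_rot: [0.742, 0.67, 0.0, -0.001]
contact_force: [-0.1, -0.6, 0.7]
grip_width: 0.094
grip_force: 0.0
t 4.2 at [0.5795 0.1706 0.1957] head -5.83 units [-0.019  0.019 -0.   ] turn None
F [0.95 0.16 0.33] T [-0.1   0.03 -0.06] w 0.0937 gf 0.0
[0.58744933 0.25019393 0.36718308] [ 0.98872318 -0.05005704 -0.00770612  0.14093039]
```

View pics/w1.png

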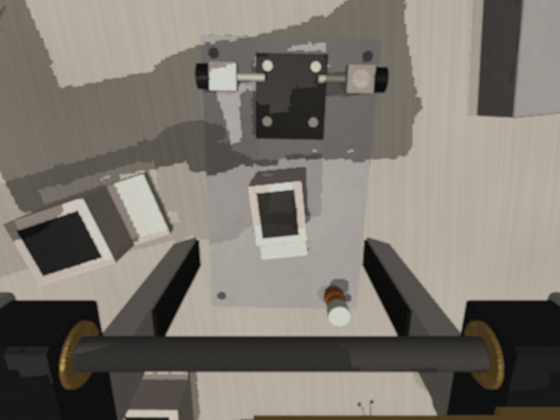

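Wrist view: the head block top spans about (255–327, 53–138), the stage's top is centred at about (277,210), and the plate's edges are at columns about 208 and 370. I'll measure both tops on their known planes.

```bash
cat > m.py <<'E'
from h import *
def onplane(c,uv,z):
    m=np.array(c["mtx"]);d=np.c_[(uv[:,0]-m[0,2])/m[0,0],(uv[:,1]-m[1,2])/m[1,1],np.ones(len(uv))]@R.from_quat(c["orientation"]).as_matrix().T
    o=np.array(c["xyz"]);return (o+d*((z-o[2])/d[:,2])[:,None])[:,:2]*1000
def rect(c,mask,z,near,name,k=5):
    """largest component near a world mm point: centre, size, y-axis yaw from its side edges"""
    mask=cv2.morphologyEx(mask.astype(np.uint8),cv2.MORPH_CLOSE,np.ones((k,k)))
    n,l,st,ce=cv2.connectedComponentsWithStats(mask);best=None
    for i in range(1,n):
        if st[i,4]<300: continue
        ct=max(cv2.findContours((l==i).astype(np.uint8),cv2.RETR_EXTERNAL,cv2.CHAIN_APPROX_NONE)[0],key=len)[:,0,:].astype(float)
        q=onplane(c,ct,z);r=cv2.minAreaRect(q.astype(np.float32));d=np.hypot(*(np.array(r[0])-near))
        if d<60 and(best is None or st[i,4]>best[0]): best=(st[i,4],r,q,i)
    if best is None: print(name,"none");return
    _,r,q,i=best;a=r[2]%90;a=a-90 if a>45 else a
    ax=np.array([np.cos(np.radians(a)),np.sin(np.radians(a))]);ay=np.array([-ax[1],ax[0]])
    C=np.array(r[0]);P=(q-C)@np.c_[ax,ay];X,Y=np.abs(P).max(0)
    def side(s,j):   # line fit to the edge points within the middle part
        o=1-j;L=(X,Y)[j];mm=(P[:,j]*s>L-4)&(np.abs(P[:,o])<.8*(X,Y)[o])
        return np.polyfit(P[mm,o],P[mm,j],1) if mm.sum()>8 else (np.nan,np.nan)
    sl,sr,sb,sf=side(-1,0),side(1,0),side(-1,1),side(1,1)
    cc=C+ax*(sl[1]+sr[1])/2+ay*(sb[1]+sf[1])/2
    yawx=a+np.degrees([sb[0],sf[0]]);yawy=a-np.degrees([sl[0],sr[0]])
    print(name,"C",cc.round(1),"size",round(sr[1]-sl[1],1),round(sf[1]-sb[1],1),"yaw ends",yawx.round(2),"sides",yawy.round(2))
    return cc,a
E
python3 - <<'E'
from m import *
import pickle
c=pickle.load(open("w1.pkl","rb"));w=cloud(c);Z=w[...,2]
hsv=cv2.cvtColor(c["image"],cv2.COLOR_BGR2HSV)
print("z head",np.nanmedian(Z[85:110,275:305]),"stage rim",Z[212,255],Z[212,300],"pad",Z[210,277],"plate",np.nanmedian(Z[180:260,220:240]))
up=np.zeros(Z.shape,bool);up[:265]=1
rect(c,(abs(Z-.065)<.006)&up&(np.abs(w[...,1]-.256)<.06)&(hsv[...,2]<70),.065,(595,256),"head-dark")
rect(c,(abs(Z-.065)<.006)&up,.065,(595,256),"head-z")
rect(c,(abs(Z-.060)<.006)&up,.060,(574,151),"stage-z",3)
rect(c,(abs(Z-.060)<.006)&up&(hsv[...,2]>110),.060,(574,151),"stage-bright",9)
rect(c,(abs(Z-.02)<.006)|(up&(Z>.02)&(Z<.09)),.020,(583,166),"plate",9)
E
```

```text
z head 0.06528786581426449 stage rim 0.06128351116867725 0.06029273836590665 pad 0.06103526279023058 plate 0.02041040336709668
head-dark C [595.7 255.5] size 58.1 68.1 yaw ends [-6.24 -7.52] sides [-8.48 -6.7 ]
head-z C [595.9 255.5] size 58.8 69.3 yaw ends [-7.29 -7.12] sides [-7.8  -6.11]
stage-z C [573.9 151.4] size 49.0 60.4 yaw ends [0.21 0.17] sides [0.64 0.48]
stage-bright C [573.9 151.3] size 49.0 60.1 yaw ends [0.21 0.48] sides [0.64 0.48]
plate C [587.5 165.8] size 157.9 289.2 yaw ends [-6.8  -6.96] sides [  0.83 -13.71]
```

Run:
```python
import bench
print([n for n in dir(bench) if n[0]!='_'])
try: print(bench.tips_ahead)
except Exception as e: print(e)
from h import *
go(.5739,.1514,.045,0.4)
```

```text
['Unreachable', 'camera', 'sign_off', 'state', 'tips_ahead']
0.008
t 4.2 at [0.5795 0.1706 0.1957] head -5.83 units [-0.66  -0.117  5.023] turn -1.247
F [0.95 0.16 0.33] T [-0.1   0.03 -0.06] w 0.0937 gf 0.0
```

```bash
python3 -m handwheel '94 -0.66 -0.117 0.5 0;94 0 0 0.9 -0.625;94 0 0 0.9 -0.625;94 0 0 0.7 0;94 0 0 0.5 0;94 0 0 0 0;94 0 0 0 0'; python3 -c "
from h import *
go(.5739,.1514,.034,.4)"
```

```text
time: 5.08
tool_pos: [0.5754, 0.1508, 0.0914]
tcp_rot: [0.705, 0.709, 0.001, 0.0]
contact_force: [-0.0, -0.4, 0.0]
grip_width: 0.0939
grip_force: 0.0
t 5.08 at [0.5754 0.1508 0.0914] head 0.38 units [ 0.021 -0.053  1.913] turn -0.005
F [-0.03 -0.39  0.03] T [-0.1   0.06 -0.06] w 0.0939 gf 0.0
```

```bash
python3 -m handwheel '94 0.02 -0.05 0.6 0;94 0 0 0.6 0;94 0 0 0.5 0;94 0 0 0.2 0;94 0 0 0 0;94 0 0 0 0'; python3 -m handwheel '48 0 0 0 0;48 0 0 0 0;48 0 0 0 0;48 0 0 0 0;48 0 0 0 0;48 0 0 0 0'; python3 -c "
from h import *
go(.5879,.1910,.034,-7)"
```

```text
time: 5.82
tool_pos: [0.5739, 0.151, 0.0341]
tcp_rot: [0.705, 0.709, 0.001, 0.0]
contact_force: [0.3, -0.4, -0.4]
grip_width: 0.0938
grip_force: 0.0
time: 6.58
tool_pos: [0.5738, 0.151, 0.0336]
tcp_rot: [0.705, 0.709, 0.0, 0.0]
contact_force: [1.0, 0.2, -0.0]
grip_width: 0.0501
grip_force: 30.0
t 6.58 at [0.5738 0.151  0.0336] head 0.35 units [ 1.332  0.477 -0.014] turn 1.47
F [ 1.01  0.21 -0.  ] T [-0.06 -0.09  0.04] w 0.0501 gf 29.99854177236557
```

```bash
python3 -m handwheel '48 0.3 0.1 0 0.37;48 0.3 0.1 0 0.37;48 0.3 0.1 0 0.37;48 0.2 0.1 0 0.36;48 0 0 0 0;48 0 0 0 0'
python3 - <<'E'
from m import *
import pickle
go(.5879,.1910,.034,-7)
c=camera("wrist");cv2.imwrite("pics/w2.png",c["image"]);pickle.dump(c,open("w2.pkl","wb"))
w=cloud(c);Z=w[...,2];hsv=cv2.cvtColor(c["image"],cv2.COLOR_BGR2HSV)
rect(c,(abs(Z-.065)<.006)&(np.abs(w[...,1]-.256)<.06),.065,(595,256),"head-z")
rect(c,(abs(Z-.060)<.005)&(w[...,1]<.222),.060,(585,185),"stage-z",3)
E
```

```text
time: 7.32
tool_pos: [0.5854, 0.1827, 0.0336]
tcp_rot: [0.749, 0.663, -0.001, -0.0]
contact_force: [-3.3, -3.2, 4.8]
grip_width: 0.0495
grip_force: 30.0
t 7.33 at [0.5854 0.1827 0.0336] head -6.98 units [ 0.284  0.048 -0.015] turn 0.005
F [-3.31 -3.25  4.81] T [-0.59  0.57 -0.  ] w 0.0495 gf 29.9992436170578
head-z C [595.8 255.6] size 59.3 69.9 yaw ends [-6.88 -6.94] sides [-7.77 -6.15]
stage-z C [585.3 183.7] size 73.4 60.7 yaw ends [-6.82 -6.83] sides [-14.49   1.07]
```

View pics/w2.png

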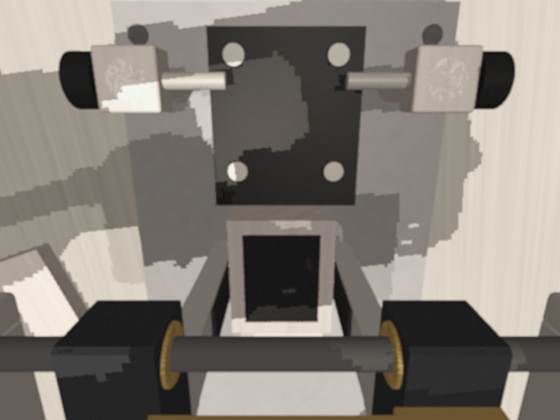

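Wrist view: head block front edge at row about 205 (columns 216–356), stage front top edge at row about 220 (columns 227–336), gap a few mm. I'll measure the lateral offset from these edges.

```bash
cat >> m.py <<'E'
def lateral(c,yaw=-6.95):
    """lateral (plate x) centre, mm, and y of head front edge and stage front strip"""
    w=cloud(c);Z=w[...,2];a=np.radians(yaw);ax=np.array([np.cos(a),np.sin(a)]);ay=np.array([-ax[1],ax[0]])
    F=np.array([591.5,220.8])
    X=(w[...,:2]*1000-F)@ax;Y=(w[...,:2]*1000-F)@ay
    for n,mk,z in(("head",(abs(Z-.065)<.004)&(Y>8)&(Y<30)&(abs(X)<36),.065),("stage",(abs(Z-.060)<.004)&(Y>-19)&(Y<-8)&(abs(X)<32),.060)):
        L=[]
        for r in range(Z.shape[0]):
            k=np.flatnonzero(mk[r])
            if len(k)>40: L.append([k[0]-.5,r,k[-1]+.5])
        L=np.array(L);l=(onplane(c,L[:,:2],z)-F)@np.c_[ax,ay];r=(onplane(c,L[:,[2,1]],z)-F)@np.c_[ax,ay]
        f=lambda p:np.degrees(np.polyfit(p[:,1],p[:,0],1)[0]).round(2)
        print(n,len(L),"left",np.median(l[:,0]).round(2),"right",np.median(r[:,0]).round(2),"centre",((np.median(l[:,0])+np.median(r[:,0]))/2).round(2),"side slopes",f(l),f(r))
    for n,z,m in(("head front",.065,(abs(Z-.065)<.003)&(Y<20)&(Y>-12)),("stage front",.060,(abs(Z-.060)<.0025)&(Y<6)&(Y>-20))):
        P=[]
        cols=np.flatnonzero(m.any(0))
        for k in cols:
            rr=np.flatnonzero(m[:,k]);P.append([k,rr[-1]+.5 if n[0]=="h" else rr[0]-.5])
        p=(onplane(c,np.array(P,float),z)-F)@np.c_[ax,ay];p=p[abs(p[:,0])<22]
        b=np.polyfit(p[:,0],p[:,1],1);print(n,"y",np.median(p[:,1]).round(2),"slope deg",np.degrees(b[0]).round(2))
E
python3 - <<'E'
from m import *
import pickle
lateral(pickle.load(open("w2.pkl","rb")))
E
```

```text
head 53 left -30.04 right 30.1 centre 0.03 side slopes 0.34 -0.02
stage 25 left -26.67 right 23.2 centre -1.73 side slopes 0.0 -1.02
head front y -0.11 slope deg 0.07
stage front y -7.76 slope deg 0.0
```

```bash
python3 -m handwheel '48 0.1 0.03 0 0;48 0.05 0.03 0 0;48 0 0 0 0;48 0 0 0 0'
python3 - <<'E'
from m import *
go(.5879,.1910,.034,-7)
c=camera("wrist");lateral(c)
E
```

```text
time: 7.88
tool_pos: [0.5884, 0.1868, 0.0335]
tcp_rot: [0.749, 0.663, -0.001, 0.0]
contact_force: [-2.6, -4.3, 4.5]
grip_width: 0.0496
grip_force: 30.0
t 7.88 at [0.5884 0.1868 0.0335] head -6.98 units [ 0.135 -0.035 -0.016] turn 0.004
F [-2.63 -4.26  4.53] T [-0.68  0.52  0.04] w 0.0496 gf 29.999768435955048
head 52 left -30.06 right 30.08 centre 0.01 side slopes -0.02 0.01
stage 23 left -24.25 right 25.68 centre 0.72 side slopes -0.4 0.15
head front y -0.2 slope deg -0.61
stage front y -3.29 slope deg 0.09
```

```bash
python3 -m handwheel '48 0.03 -0.024 0 0;48 0.03 0 0 0;48 0 0 0 0;48 0 0 0 0'
python3 - <<'E'
from m import *
go(.5879,.1910,.034,-7)
c=camera("wrist");lateral(c)
E
```

```text
time: 8.43
tool_pos: [0.589, 0.1893, 0.0335]
tcp_rot: [0.749, 0.663, 0.0, 0.0]
contact_force: [0.1, -3.2, 2.6]
grip_width: 0.0496
grip_force: 30.0
t 8.43 at [0.589  0.1893 0.0335] head -6.98 units [ 0.052 -0.042 -0.016] turn 0.003
F [ 0.06 -3.22  2.59] T [-0.85  0.14  0.05] w 0.0496 gf 30.000223517417908
head 52 left -30.04 right 30.09 centre 0.02 side slopes -0.28 -0.21
stage 23 left -24.0 right 25.91 centre 0.95 side slopes -8.32 4.08
head front y -0.09 slope deg -2.07
stage front y -1.84 slope deg 0.03
```

```bash
python3 -m handwheel '48 0 -0.04 0 0;48 0 0 0 0;48 0 0 0 0'
python3 - <<'E'
from m import *
go(.5879,.1910,.034,-7)
c=camera("wrist");lateral(c)
E
```

```text
time: 8.85
tool_pos: [0.588, 0.1905, 0.0336]
tcp_rot: [0.749, 0.663, 0.001, 0.0]
contact_force: [1.7, -0.5, 0.7]
grip_width: 0.0498
grip_force: 30.0
t 8.85 at [0.588  0.1905 0.0336] head -7.01 units [ 0.017 -0.004 -0.014] turn -0.002
F [ 1.71 -0.51  0.71] T [-0.32 -0.38  0.05] w 0.0498 gf 30.000731348991394
head 51 left -30.03 right 30.1 centre 0.04 side slopes -0.3 0.05
stage 23 left -25.16 right 24.75 centre -0.2 side slopes -0.43 1.5
head front y -0.06 slope deg 0.82
stage front y -1.82 slope deg -0.03
```

```bash
python3 -m handwheel '48 0.02 0.007 0 0;48 0.02 0 0 0;48 0 0 0 0'; python3 -m handwheel '48 0.02 0 0 0;48 0 0 0 0;48 0 0 0 0'
```

```text
time: 9.28
tool_pos: [0.5876, 0.1908, 0.0336]
tcp_rot: [0.749, 0.663, 0.0, 0.0]
contact_force: [2.8, -1.6, 1.2]
grip_width: 0.0499
grip_force: 30.0
time: 9.65
tool_pos: [0.5875, 0.191, 0.0335]
tcp_rot: [0.749, 0.663, -0.0, 0.0]
contact_force: [0.7, -4.7, 3.4]
grip_width: 0.0498
grip_force: 30.0
```

```bash
python3 -m handwheel '48 0.02 0 0 0;48 0 0 0 0;48 0 0 0 0'
python3 - <<'E'
from m import *
go(.5879,.1910,.034,-7)
c=camera("wrist");cv2.imwrite("pics/w3.png",c["image"][150:350,150:430]);lateral(c)
E
```

```text
time: 10.02
tool_pos: [0.5874, 0.1912, 0.0335]
tcp_rot: [0.749, 0.663, -0.001, 0.0]
contact_force: [0.6, -4.9, 2.9]
grip_width: 0.0501
grip_force: 30.0
t 10.03 at [0.5874 0.1912 0.0335] head -7.0 units [-0.006  0.017 -0.016] turn 0.0
F [ 0.6  -4.95  2.93] T [-0.91 -0.14 -0.12] w 0.0501 gf 29.998631179332733
head 51 left -30.04 right 30.08 centre 0.02 side slopes 0.35 0.59
stage 22 left -25.73 right 24.15 centre -0.79 side slopes -1.18 0.87
head front y -0.17 slope deg 1.06
stage front y -1.98 slope deg -0.02
```

View pics/w3.png

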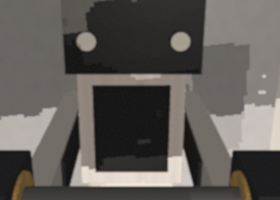

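```bash
python3 -m handwheel '48 0 0.025 0 0;48 0 0 0 0;48 0 0 0 0'; python3 -m handwheel '48 0.02 0 0 0;48 0.02 0 0 0;48 0 0 0 0;48 0 0 0 0';  python3 - <<'E'
from m import *
go(.5879,.1910,.034,-7)
c=camera("wrist");lateral(c)
E
```

```text
time: 10.45
tool_pos: [0.5874, 0.1912, 0.0335]
tcp_rot: [0.749, 0.663, -0.001, -0.0]
contact_force: [-0.2, -5.4, 4.6]
grip_width: 0.0498
grip_force: 30.0
time: 10.95
tool_pos: [0.5875, 0.1912, 0.0336]
tcp_rot: [0.749, 0.663, -0.002, 0.0]
contact_force: [-1.2, -8.2, 4.7]
grip_width: 0.0497
grip_force: 30.0
t 10.95 at [0.5875 0.1912 0.0336] head -6.98 units [-0.006  0.015 -0.014] turn 0.003
F [-1.21 -8.17  4.67] T [-1.22 -0.06 -0.1 ] w 0.0497 gf 29.99956101179123
head 51 left -30.02 right 30.08 centre 0.03 side slopes 0.13 -0.06
stage 22 left -25.69 right 24.22 centre -0.74 side slopes -0.6 1.6
head front y -0.1 slope deg 2.74
stage front y -1.91 slope deg 0.1
```

```bash
python3 -m handwheel '48 -0.06 0.03 0 0;48 0 0.02 0 0;48 0 0 0 0;48 0 0 0 0';  python3 - <<'E'
from m import *
go(.5879,.1910,.034,-7)
c=camera("wrist");lateral(c)
E
```

```text
time: 11.5
tool_pos: [0.5875, 0.1912, 0.0336]
tcp_rot: [0.749, 0.663, -0.002, -0.001]
contact_force: [-3.6, -3.6, 6.1]
grip_width: 0.0497
grip_force: 30.0
t 11.5 at [0.5875 0.1912 0.0336] head -7.02 units [-0.005  0.014 -0.014] turn -0.003
F [-3.56 -3.64  6.14] T [-0.62  0.41 -0.02] w 0.0497 gf 29.999376833438873
head 52 left -30.04 right 30.11 centre 0.03 side slopes -0.29 -0.02
stage 22 left -25.61 right 24.34 centre -0.63 side slopes -0.33 0.43
head front y -0.26 slope deg 1.52
stage front y -2.04 slope deg 0.09
```

```bash
python3 -m handwheel '48 0 0.01 -0.03 0;48 0 0 0 0;48 0 0 0 0;48 0 0 0 0';  python3 - <<'E'
from m import *
go(.5879,.1910,.034,-7)
c=camera("wrist");lateral(c)
E
```

```text
time: 12.05
tool_pos: [0.5875, 0.1912, 0.0337]
tcp_rot: [0.749, 0.663, -0.002, -0.002]
contact_force: [-5.2, -2.7, 2.8]
grip_width: 0.0499
grip_force: 30.0
t 12.05 at [0.5875 0.1912 0.0337] head -7.01 units [-0.005  0.012 -0.012] turn -0.002
F [-5.17 -2.74  2.84] T [-0.42  0.85 -0.03] w 0.0499 gf 29.99873846769333
head 51 left -30.04 right 30.09 centre 0.03 side slopes -0.16 -0.32
stage 22 left -25.56 right 24.39 centre -0.59 side slopes -0.97 1.01
head front y -0.26 slope deg 0.95
stage front y -2.04 slope deg -0.63
```

```bash
python3 -m handwheel '48 -0.03 0.01 -0.01 0;48 0 0.01 0 0;48 0 0 0 0;48 0 0 0 0';  python3 - <<'E'
from m import *
go(.5879,.1910,.034,-7)
c=camera("wrist");lateral(c)
E
```

```text
time: 12.6
tool_pos: [0.5909, 0.1904, 0.0345]
tcp_rot: [0.749, 0.663, 0.0, -0.0]
contact_force: [-0.4, -0.5, -3.4]
grip_width: 0.0498
grip_force: 30.0
t 12.6 at [0.5909 0.1904 0.0345] head -7.01 units [ 0.009 -0.102  0.016] turn -0.001
F [-0.36 -0.5  -3.44] T [-0.03  0.08 -0.01] w 0.0498 gf 29.997750520706177
head 51 left -30.04 right 30.08 centre 0.02 side slopes -0.13 -0.19
stage 22 left -22.35 right 27.88 centre 2.76 side slopes 0.25 1.67
head front y -10.6 slope deg -4.29
stage front y -1.85 slope deg -0.03
```

The block has come free of the plate (Fz ≈ its weight), so friction no longer causes lag. I'll centre it here, then set it down.

```bash
python3 -m handwheel '48 -0.03 -0.05 0 0;48 0 -0.041 0 0;48 0 0 0 0;48 0 0 0 0';  python3 - <<'E'
from m import *
go(.5879,.1910,.034,-7)
c=camera("wrist");lateral(c)
E
```

```text
time: 13.15
tool_pos: [0.5879, 0.1896, 0.0348]
tcp_rot: [0.749, 0.663, 0.0, 0.0]
contact_force: [-0.2, 0.9, -3.5]
grip_width: 0.05
grip_force: 30.0
t 13.15 at [0.5879 0.1896 0.0348] head -7.0 units [ 0.047 -0.006  0.025] turn -0.0
F [-0.18  0.92 -3.45] T [-0.04  0.07  0.06] w 0.05 gf 29.99780684709549
head 51 left -30.05 right 30.09 centre 0.02 side slopes -0.02 -0.07
stage 23 left -25.31 right 25.01 centre -0.15 side slopes -2.0 1.06
head front y -10.85 slope deg 0.56
stage front y -1.61 slope deg -0.08
```

```bash
python3 -m handwheel '48 0.02 0.006 0 0;48 0 0 0.03 0;48 0 0 0 0;48 0 0 0 0'; python3 -m handwheel '48 0.03 0 0 0;48 0.03 0 0 0;48 0 0 0 0;48 0 0 0 0'
python3 - <<'E'
from m import *
go(.5879,.1910,.034,-7)
c=camera("wrist");lateral(c)
E
```

```text
time: 13.7
tool_pos: [0.5881, 0.1902, 0.0337]
tcp_rot: [0.749, 0.663, -0.0, -0.0]
contact_force: [-0.4, 0.5, -3.6]
grip_width: 0.0501
grip_force: 30.0
time: 14.2
tool_pos: [0.5882, 0.1911, 0.0338]
tcp_rot: [0.749, 0.663, -0.001, 0.0]
contact_force: [-1.3, -4.7, -2.2]
grip_width: 0.0498
grip_force: 30.0
t 14.2 at [0.5882 0.1911 0.0338] head -6.99 units [-0.005 -0.009 -0.007] turn 0.002
F [-1.32 -4.7  -2.18] T [-0.8   0.12 -0.1 ] w 0.0498 gf 29.99746084213257
head 51 left -30.03 right 30.1 centre 0.03 side slopes 0.26 -0.35
stage 22 left -25.0 right 24.97 centre -0.01 side slopes -1.25 1.16
head front y -7.4 slope deg 0.23
stage front y -1.61 slope deg -0.45
```

```bash
python3 -m handwheel '48 0 0 0.03 0;48 0 0 0 0;48 0 0 0 0'; python3 -m handwheel '48 0.03 0 0 0;48 0.03 0 0 0;48 0 0 0 0;48 0 0 0 0'
python3 - <<'E'
from m import *
go(.5879,.1910,.034,-7)
c=camera("wrist");lateral(c)
E
```

```text
time: 14.62
tool_pos: [0.5883, 0.1911, 0.0335]
tcp_rot: [0.749, 0.663, -0.0, 0.0]
contact_force: [-0.9, -5.4, 1.8]
grip_width: 0.0492
grip_force: 30.0
time: 15.12
tool_pos: [0.5883, 0.1911, 0.0336]
tcp_rot: [0.749, 0.663, -0.002, 0.001]
contact_force: [-1.8, -10.0, 2.6]
grip_width: 0.05
grip_force: 30.0
t 15.12 at [0.5883 0.1911 0.0336] head -6.96 units [-0.006 -0.011 -0.013] turn 0.008
F [ -1.83 -10.02   2.59] T [-1.53  0.28 -0.14] w 0.05 gf 29.998850226402283
head 51 left -30.03 right 30.07 centre 0.02 side slopes 0.15 -0.31
stage 22 left -24.91 right 24.99 centre 0.04 side slopes -1.04 0.93
head front y -0.08 slope deg 0.6
stage front y -1.9 slope deg 0.05
```

```bash
python3 -m handwheel '48 0.02 0 0 0;48 0 0 0 0;48 0 0 0 0;48 0 0 0 0;48 0 0 0 0'; python3 -m handwheel '48 -0.05 0 0 0;48 -0.04 0 0 0;48 0 0 -0.01 0;48 0 0 0 0'
```

```text
time: 15.8
tool_pos: [0.5882, 0.1911, 0.0336]
tcp_rot: [0.749, 0.663, -0.002, 0.002]
contact_force: [-2.1, -11.8, 3.1]
grip_width: 0.0497
grip_force: 30.0
time: 16.3
tool_pos: [0.5883, 0.1911, 0.0336]
tcp_rot: [0.749, 0.663, -0.0, 0.0]
contact_force: [-0.6, -6.4, 1.8]
grip_width: 0.0502
grip_force: 30.0
```

```bash
python3 -m handwheel '48 -0.04 0 0 0;48 -0.02 0 0 0;48 0 0 0 0'; python3 -m handwheel '94 0 0 0 0;94 0 0 0 0;94 0 0 0 0;94 0 0 0 0;94 0 0 0 0;94 0 0 -0.5 0;94 0 0 -1 0;94 0 0 -1 0'; python3 -m handwheel '94 0 0 -0.5 0;94 0 0 0 0;94 0 0 0 0'
python3 - <<'E'
from m import *
go(.5879,.1910,.034,-7)
c=camera("wrist");lateral(c);cv2.imwrite("pics/w4.png",c["image"])
w=cloud(c);Z=w[...,2]
rect(c,(abs(Z-.060)<.0022)&(w[...,1]<.225),.060,(588,191),"stage",3)
# foot end
rect(c,(abs(Z-.028)<.003)&(abs(w[...,1]-.146)<.03)&(abs(w[...,0]-.583)<.04),.028,(583,146),"foot",3)
E
```

```text
time: 16.68
tool_pos: [0.5883, 0.191, 0.0335]
tcp_rot: [0.749, 0.662, 0.001, -0.001]
contact_force: [-1.7, 1.5, 2.3]
grip_width: 0.0496
grip_force: 30.0
time: 17.68
tool_pos: [0.5883, 0.1899, 0.1099]
tcp_rot: [0.749, 0.663, 0.0, 0.0]
contact_force: [-0.2, -0.1, -0.3]
grip_width: 0.0936
grip_force: 0.0
time: 18.05
tool_pos: [0.5873, 0.1897, 0.1222]
tcp_rot: [0.749, 0.663, -0.001, -0.0]
contact_force: [-0.5, -0.3, 0.4]
grip_width: 0.0939
grip_force: 0.0
t 18.05 at [0.5873 0.1897 0.1222] head -7.0 units [0.048 0.021 2.942] turn -0.001
F [-0.5  -0.28  0.4 ] T [-0.05  0.03 -0.02] w 0.0939 gf 0.0
head 32 left -30.0 right 30.06 centre 0.03 side slopes 0.03 -0.16
stage 14 left -25.03 right 25.02 centre -0.0 side slopes -3.91 -1.74
head front y -0.16 slope deg -1.16
stage front y -1.22 slope deg 0.03
stage C [588.  190.5] size 49.2 57.7 yaw ends [-6.89 -6.92] sides [-6.64 -6.62]
foot C [581.6 138.7] size 49.3 15.2 yaw ends [-6.88 -6.89] sides [-8.24 -5.52]
```

View pics/w4.png

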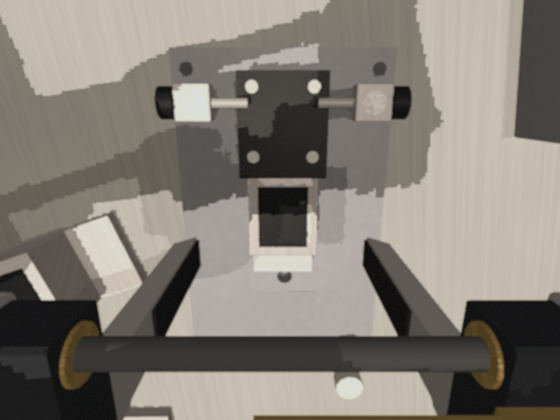

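Wrist view: the stage sits against the head block, centred (offset about 0.0 mm). A dark hole shows at about (284,277), just behind the foot (rows 255–270). I'll measure it on the plate plane.

```bash
cat >> m.py <<'E'
def hole(c,near=(579.4,122.0),rad=11):
    g=cv2.cvtColor(c["image"],cv2.COLOR_BGR2GRAY)
    v,u=np.mgrid[:420,:560];xy=onplane(c,np.c_[u.ravel(),v.ravel()].astype(float),.020).reshape(420,560,2)
    k=np.hypot(xy[...,0]-near[0],xy[...,1]-near[1])<rad
    t,_=cv2.threshold(g[k].reshape(-1,1),0,255,cv2.THRESH_OTSU)
    m=k&(g<t);n,l,st,ce=cv2.connectedComponentsWithStats(m.astype(np.uint8));i=1+np.argmax(st[1:,4])
    q=xy[l==i];a=np.radians(-6.95);B=np.c_[[np.cos(a),np.sin(a)],[-np.sin(a),np.cos(a)]]
    P=(q-np.array([591.5,220.8]))@B
    print("hole thr",t,"n",st[i,4],"px",ce[i].round(1),"bbox",st[i,:4],"world",(q.min(0)/2+q.max(0)/2).round(1),"plate frame x",P[:,0].min().round(1),P[:,0].max().round(1),"y",P[:,1].min().round(1),P[:,1].max().round(1),"mean",P.mean(0).round(1))
E
python3 - <<'E'
from m import *
c=camera("wrist");hole(c)
s=state();t=np.array(s["tool_pos"])
a=np.radians(-7);F=np.array([.5915,.2208]);ay=np.array([-np.sin(a),np.cos(a)]);p=F-ay*.080
go(p[0],p[1],.043,-7)
E
```

```text
hole thr 134.0 n 118 px [284.3 277. ] bbox [278 273  14  10] world [581.2 120.7] plate frame x -4.1 7.6 y -105.4 -96.4 mean [   1.6 -100.4]
t 18.15 at [0.5872 0.1896 0.1218] head -7.0 units [-1.617  0.023  2.628] turn -0.0
F [ 0.38 -0.29 -0.05] T [-0.05  0.14 -0.04] w 0.094 gf 0.0
```

```bash
python3 -m handwheel '0 -0.8 0.02 0 0;0 -0.8 0 0 0;0 0 0 0 0;0 0 0 0 0;0 0 0 0 0;0 0 0 0 0'; python3 -m handwheel '0 0 0 0.7 0;0 0 0 0.7 0;0 0 0 0.7 0;0 0 0 0.4 0;0 0 0 0 0;0 0 0 0 0'; python3 -m handwheel '0 0.07 0 0 0;0 0.07 0 0 0;0 0 0 0 0;0 0 0 0 0'
```

```text
time: 18.9
tool_pos: [0.5828, 0.1428, 0.1231]
tcp_rot: [0.749, 0.663, 0.0, -0.0]
contact_force: [0.1, 0.7, -0.7]
grip_width: 0.0375
grip_force: 0.0
time: 19.65
tool_pos: [0.5835, 0.1423, 0.0489]
tcp_rot: [0.749, 0.663, 0.001, 0.0]
contact_force: [-0.7, 0.0, -0.4]
grip_width: 0.0005
grip_force: 0.0
time: 20.15
tool_pos: [0.5833, 0.1463, 0.0483]
tcp_rot: [0.749, 0.663, 0.0, 0.0]
contact_force: [0.1, 0.9, -0.0]
grip_width: 0.0003
grip_force: 0.0
```

Run:
```python
from m import *
a=np.radians(-7);F=np.array([.5915,.2208]);ay=np.array([-np.sin(a),np.cos(a)]);p=F-ay*.068
go(p[0],p[1],.043,-7)
```

```text
t 20.15 at [0.5833 0.1463 0.0483] head -6.99 units [ 0.23  -0.032  0.176] turn 0.001
F [ 0.12  0.92 -0.04] T [-0.06  0.03 -0.01] w 0.0003 gf 0.0
```

```bash
python3 -m handwheel '0 0.05 -0.03 0.1 0;0 0.05 0 0 0;0 0.05 0 0 0;0 0 0 0 0;0 0 0 0 0'; python3 -m handwheel '0 0.04 0 0 0;0 0.04 0 0 0;0 0 0 0 0;0 0 0 0 0'
```

```text
time: 20.78
tool_pos: [0.583, 0.1509, 0.0452]
tcp_rot: [0.749, 0.663, 0.0, 0.0]
contact_force: [-0.3, 0.3, 0.5]
grip_width: 0.0005
grip_force: 0.0
time: 21.28
tool_pos: [0.5833, 0.1533, 0.0452]
tcp_rot: [0.749, 0.663, 0.0, -0.0]
contact_force: [0.1, -0.1, 0.2]
grip_width: 0.0003
grip_force: 0.0
```

```bash
python3 -m handwheel '0 0.03 0 0 0;0 0.03 0 0 0;0 0.03 0 0 0;0 0 0 0 0;0 0 0 0 0'; python3 -m handwheel '0 0.03 0 0 0;0 0.03 0 0 0;0 0 0 0 0;0 0 0 0 0'
```

```text
time: 21.9
tool_pos: [0.5833, 0.1536, 0.0452]
tcp_rot: [0.749, 0.663, -0.002, 0.001]
contact_force: [-1.3, -6.7, 2.1]
grip_width: 0.0002
grip_force: 3.6
time: 22.4
tool_pos: [0.5833, 0.1536, 0.0452]
tcp_rot: [0.748, 0.663, -0.003, 0.002]
contact_force: [-0.9, -11.9, 2.9]
grip_width: 0.0007
grip_force: 5.8
```

Pressed firmly at 12 N with no movement, so the block is home. I back off and look straight down at the hole on the way to the rack.

```bash
python3 -m handwheel '0 0 0 0 0;0 0 0 0 0;0 -0.2 0 0 0;0 -0.2 0 -0.5 0;0 0 0 -1 0;30 -0.8 0 -1 0;30 -0.8 0 0 0;30 -0.8 0 0 0'; python3 -m handwheel '30 -0.8 0 0 0;30 -0.3 0 0 0;30 0 0 0 0;30 0 0 0 0'
python3 - <<'E'
from m import *
c=camera("wrist");hole(c)
go(.5023,-.240,.12,-7)
w=cloud(c);Z=w[...,2]
lateral(c)
u,v=281,203
cv2.imwrite("pics/w5.png",cv2.resize(c["image"][80:280,180:400],None,fx=2.5,fy=2.5))
E
```

```text
time: 23.4
tool_pos: [0.5742, 0.0742, 0.122]
tcp_rot: [0.749, 0.663, 0.001, 0.001]
contact_force: [0.2, -0.5, 0.1]
grip_width: 0.0269
grip_force: 0.0
time: 23.9
tool_pos: [0.5698, 0.0424, 0.1204]
tcp_rot: [0.749, 0.663, 0.0, -0.0]
contact_force: [-0.3, 0.2, 0.7]
grip_width: 0.0301
grip_force: 0.0
hole thr 136.0 n 355 px [285.7 108.2] bbox [272  94  24  26] world [580.5 120.4] plate frame x -7.6 10.3 y -110.1 -91.5 mean [   3. -102.]
t 23.95 at [0.5697 0.0424 0.1203] head -6.96 units [-9.617e+00 -1.088e+00  3.000e-03] turn 0.008
F [ 0.   -0.41 -0.32] T [-0.08  0.17  0.01] w 0.0299 gf 0.0Traceback (most recent call last):
  File "<stdin>", line 5, in <module>
  File "m.py", line 36, in lateral
    L=np.array(L);l=(onplane(c,L[:,:2],z)-F)@np.c_[ax,ay];r=(onplane(c,L[:,[2,1]],z)-F)@np.c_[ax,ay]
                               ~^^^^^^
IndexError: too many indices for array: array is 1-dimensional, but 2 were indexed
```

Run:
```python
from m import *
import pickle
c=camera("wrist");pickle.dump(c,open("w5.pkl","wb"))
cv2.imwrite("pics/w5.png",cv2.resize(c["image"][60:160,220:350],None,fx=5,fy=5))
```

```text
(no output)
```

View pics/w5.png

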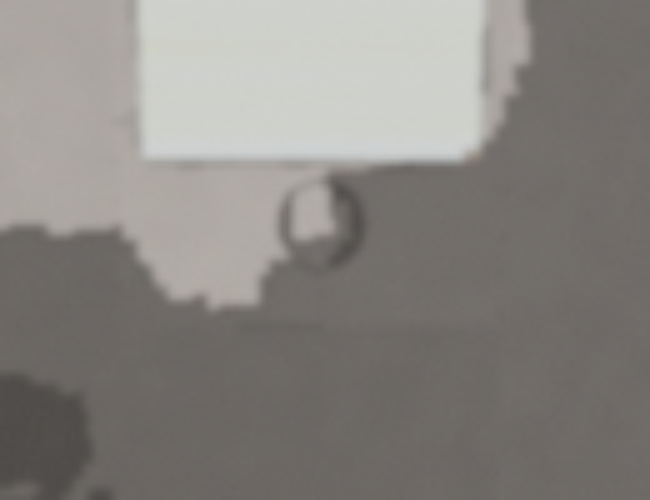

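The enlarged view shows the hole as a ring at crop (278–363, 175–272), i.e. pixel ≈(283.7,104), with the foot's end edge at row about 91.5 (columns 248–316).

Run:
```python
from m import *
import pickle
c=pickle.load(open("w5.pkl","rb"))
a=np.radians(-6.95);B=np.c_[[np.cos(a),np.sin(a)],[-np.sin(a),np.cos(a)]];F=np.array([591.5,220.8])
p=lambda uv,z:onplane(c,np.array(uv,float),z)
h=p([[283.7,104],[275.2,104],[292.2,104],[283.7,94.6],[283.7,114]],.02);print(h.round(1));print(((h-F)@B).round(2))
f=p([[248,91.3],[316,91.3]],.028);print(f.round(1),((f-F)@B).round(2))
go(.5023,-.240,.12,-7)
print(state()["qpos"])
```

```text
[[580.9 122.5]
 [574.4 123.3]
 [587.4 121.7]
 [581.7 129.4]
 [580.  115.1]]
[[   1.39  -98.84]
 [  -5.18  -98.85]
 [   7.96  -98.84]
 [   1.37  -91.93]
 [   1.41 -106.31]]
[[555.6 134.7]
 [605.7 128.6]] [[-25.19 -89.84]
 [ 25.28 -89.8 ]]
t 24.0 at [0.5697 0.0424 0.1202] head -6.95 units [-9.617e+00 -1.090e+00  1.000e-03] turn 0.009
F [0.55 0.73 0.8 ] T [-0.06  0.11 -0.03] w 0.0301 gf 0.0
[-4.77861890e-02  3.36920996e-01  1.65864900e+00  5.60250904e-04
  1.14588404e+00  7.33500681e-02]
```

```bash
python3 -m handwheel '40 -1 -0.1 0 0;40 -1 -0.1 0 0;40 -1 -0.1 0 0;40 -1 -0.1 0 0;40 -1 -0.1 0 0;40 -1 -0.1 0 0;40 -1 -0.1 0 0;40 -1 -0.1 0 0'>/dev/null; python3 -m handwheel '40 -1 -0.1 0 0;40 -0.6 -0.2 0 0;40 0 0 0 0;40 0 0 0 0'
python3 - <<'E'
from m import *
import pickle
c=camera("wrist");pickle.dump(c,open("w6.pkl","wb"))
w=cloud(c);Z=w[...,2]
m=(Z>.055)&(Z<.085)&(abs(w[...,0]-.502)<.014)&(abs(w[...,1]+.24)<.014)
print(m.sum(),np.nanmedian(w[m],0).round(4),np.nanmax(Z[m]))
m2=m&(Z>.070);v,u=np.nonzero(m2)
if len(v):
    print(u.min(),u.max(),v.min(),v.max());q=onplane(c,np.c_[u,v].astype(float),.073);print("circle",cv2.minEnclosingCircle(q.astype(np.float32)))
go(.5023,-.240,.050,-7)
cv2.imwrite("pics/w6.png",c["image"])
E
```

```text
time: 25.5
tool_pos: [0.5018, -0.2392, 0.1201]
tcp_rot: [0.749, 0.663, 0.0, -0.0]
contact_force: [-0.6, 0.0, -0.1]
grip_width: 0.04
grip_force: 0.0
342 [ 0.5018 -0.2379  0.0727] 0.07502285390387622
274 290 219 235
circle ((501.7806701660156, -239.82984924316406), 6.210968494415283)
t 25.55 at [ 0.5019 -0.2391  0.1202] head -6.96 units [-0.029  0.018  2.338] turn 0.009
F [ 0.31 -0.01  0.61] T [-0.12  0.03 -0.1 ] w 0.0398 gf 0.0
```

View pics/w6.png

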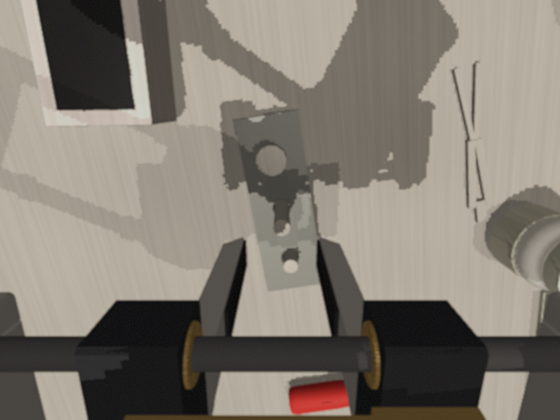

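Wrist view: the dowel top is at (282,227), between the knob pin (271,160) and the short pin (290,266), at world (0.5018,-0.2398), top 0.073 as it must be. I descend and grip.

```bash
python3 -m handwheel '40 -0.025 0 0.7 0;40 0 0 0.7 0;40 0 0 0.6 0;40 0 0 0.33 0;40 0 0 0 0;40 0 0 0 0'; python3 -c "
from h import *
go(.5018,-.2398,.050,-7)"
```

```text
time: 26.3
tool_pos: [0.5022, -0.241, 0.0509]
tcp_rot: [0.749, 0.663, 0.0, 0.001]
contact_force: [0.2, 1.0, -0.3]
grip_width: 0.0398
grip_force: 0.0
t 26.3 at [ 0.5022 -0.241   0.0509] head -6.98 units [ 0.04  -0.019  0.03 ] turn 0.004
F [ 0.16  0.98 -0.33] T [-0.11  0.09 -0.05] w 0.0398 gf 0.0
```

```bash
python3 -m handwheel '40 0.04 -0.02 0.02 0;40 0 0 0 0;8 0 0 0 0;8 0 0 0 0;8 0 0 0 0;8 0 0 0 0;8 0 0 0 0;8 0 0 0 0'; python3 -m handwheel '8 0 0 -0.3 0;8 0 0 -0.5 0;8 0 0 -1 0;8 0 0 -1 0;8 0 0 0 0;8 0 0 0 0';python3 - <<'E'
from m import *
go(.5809,.1222,.12,-7)
c=camera("wrist");cv2.imwrite("pics/w7.png",c["image"][150:400,150:430])
w=cloud(c);s=state();t=s["tool_pos"]
m=(abs(w[...,2]-(t[2]+.023))<.006)&(np.hypot(w[...,0]-t[0],w[...,1]-t[1])<.012)
v,u=np.nonzero(m);print(m.sum(),np.nanmedian(w[m],0).round(4),u.min(),u.max(),v.min(),v.max())
E
```

```text
time: 27.3
tool_pos: [0.5012, -0.2397, 0.0496]
tcp_rot: [0.749, 0.663, 0.0, -0.0]
contact_force: [0.9, 0.6, -0.2]
grip_width: 0.0116
grip_force: 30.0
time: 28.05
tool_pos: [0.5006, -0.2394, 0.1334]
tcp_rot: [0.749, 0.663, -0.0, -0.0]
contact_force: [0.4, -0.3, -1.0]
grip_width: 0.0115
grip_force: 30.0
t 28.05 at [ 0.5006 -0.2394  0.1334] head -7.0 units [12.288  1.189  0.45 ] turn 0.001
F [ 0.41 -0.3  -1.  ] T [-0.06  0.07  0.03] w 0.0115 gf 29.9985471367836
762 [ 0.5004 -0.2366  0.1567] 262 301 255 294
```

View pics/w7.png

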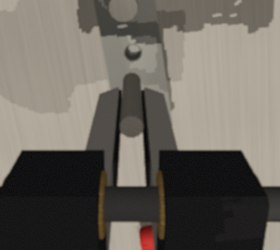

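Dowel held: its top is at pixel ≈(281,277), upright between the pads. I compute its offset from the TCP and the move to the hole.

Run:
```python
from m import *
c=camera("wrist");g=cv2.cvtColor(c["image"],cv2.COLOR_BGR2GRAY)
s=state();t=np.array(s["tool_pos"]);zt=t[2]+.0234
for px in([281,277],[280,276],[282,278]):
    q=onplane(c,np.array([px],float),zt)[0]/1000;M=R.from_quat(s["tcp_rot"]).as_matrix()
    print(px,q.round(4),"tool frame off mm",((M.T@np.r_[q-t[:2],0])*1000).round(2))
cr=cv2.HoughCircles(cv2.resize(g[245:305,250:312],None,fx=6,fy=6,interpolation=cv2.INTER_CUBIC),cv2.HOUGH_GRADIENT,1,100,param1=60,param2=15,minRadius=50,maxRadius=100)
print(None if cr is None else cr[0,:,:]/6+[[250,245,0]])
go(.5809,.1222,.12,-7)
```

```text
[281, 277] [ 0.4997 -0.2398] tool frame off mm [-0.69 -0.43  0.  ]
[280, 276] [ 0.4993 -0.2392] tool frame off mm [-0.15 -0.92  0.  ]
[282, 278] [ 0.5002 -0.2404] tool frame off mm [-1.24  0.06 -0.  ]
[[280.41666603 298.58333206  12.08333302]
 [280.91666603 274.91666603  12.48333359]]
t 28.15 at [ 0.5003 -0.2391  0.1325] head -7.0 units [12.282  1.201  0.429] turn 0.0
F [ 0.55  0.85 -0.28] T [-0.08  0.16 -0.01] w 0.0114 gf 29.998555183410645
```

```bash
python3 -m handwheel '8 0.5 0.1 0 0;8 1 0.1 0 0;8 1 0.1 0 0;8 1 0.1 0 0;8 1 0.1 0 0;8 1 0.1 0 0;8 1 0.1 0 0;8 1 0.1 0 0'>/dev/null; python3 -m handwheel '8 1 0.1 0 0;8 1 0.1 0 0;8 1 0.1 0 0;8 1 0.1 0 0;8 0.6 0 0.4 0;8 0 0 0.4 0;8 0 0 0 0;8 0 0 0 0'; python3 -c "
from h import *
go(.5813,.1221,.0625,-7)"
```

```text
time: 30.15
tool_pos: [0.5809, 0.1152, 0.1094]
tcp_rot: [0.749, 0.662, -0.0, -0.0]
contact_force: [0.8, 0.1, -0.9]
grip_width: 0.0113
grip_force: 30.0
t 30.15 at [0.5809 0.1152 0.1094] head -7.06 units [ 0.229 -0.016  1.565] turn -0.012
F [ 0.84  0.09 -0.91] T [-0.08  0.08  0.05] w 0.0113 gf 29.998534619808197
```

```bash
python3 -m handwheel '8 0.23 -0.016 0.3 0;8 0 0 0.6 0;8 0 0 0.45 0;8 0 0 0.15 0;8 0 0 0 0;8 0 0 0 0'
python3 - <<'E'
from m import *
go(.5813,.1221,.0625,-7)
c=camera("side");cv2.imwrite("pics/s7.png",c["image"][150:230,210:310])
E
```

```text
time: 30.9
tool_pos: [0.582, 0.1231, 0.0652]
tcp_rot: [0.749, 0.663, 0.001, 0.0]
contact_force: [0.1, 0.2, -0.2]
grip_width: 0.0111
grip_force: 30.0
t 30.9 at [0.582  0.1231 0.0652] head -7.0 units [-0.038 -0.019  0.09 ] turn -0.001
F [ 0.06  0.18 -0.21] T [-0.09  0.04 -0.01] w 0.0111 gf 29.998590052127838
```

```bash
python3 -m handwheel '8 -0.035 -0.019 0.08 0;8 0 0 0 0;8 0 0 0 0;8 0 0 0 0'; python3 -c "
from h import *
go(.5813,.1221,.0625,-7)"
```

```text
time: 31.45
tool_pos: [0.5809, 0.1221, 0.0623]
tcp_rot: [0.749, 0.663, 0.0, 0.0]
contact_force: [-0.2, -0.5, -0.9]
grip_width: 0.0115
grip_force: 30.0
t 31.45 at [0.5809 0.1221 0.0623] head -7.0 units [ 0.     0.014 -0.006] turn -0.0
F [-0.24 -0.53 -0.88] T [-0.09  0.09 -0.01] w 0.0115 gf 29.99850958585739
```

```bash
python3 -m handwheel '8 0 0.01 0.05 0;8 0 0 0.05 0;8 0 0 0.05 0;8 0 0 0 0;8 0 0 0 0'; python3 -c "
from h import *
go(.5813,.1221,.0466,-7)"
```

```text
time: 32.08
tool_pos: [0.5811, 0.1221, 0.0577]
tcp_rot: [0.749, 0.663, 0.0, -0.0]
contact_force: [-0.0, 0.9, -0.2]
grip_width: 0.0113
grip_force: 30.0
t 32.08 at [0.5811 0.1221 0.0577] head -7.0 units [0.001 0.007 0.371] turn -0.0
F [-0.02  0.91 -0.21] T [-0.1   0.08  0.04] w 0.0113 gf 29.99859094619751
```

In the hole: 3 mm below the plate top with no force. I continue down.

```bash
python3 -m handwheel '8 0 0 0.08 0;8 0 0 0.08 0;8 0 0 0.08 0;8 0 0 0 0;8 0 0 0 0'; python3 -m handwheel '8 0 0 0.06 0;8 0 0 0.05 0;8 0 0 0.03 0;8 0 0 0 0;8 0 0 0 0'; python3 -c "
from h import *
go(.5813,.1221,.0466,-7)"
```

```text
time: 32.7
tool_pos: [0.5811, 0.1221, 0.0506]
tcp_rot: [0.749, 0.663, 0.0, -0.0]
contact_force: [0.6, -0.0, -0.5]
grip_width: 0.0112
grip_force: 30.0
time: 33.33
tool_pos: [0.5811, 0.1221, 0.0465]
tcp_rot: [0.749, 0.663, 0.0, -0.0]
contact_force: [-0.4, -0.2, -0.4]
grip_width: 0.011
grip_force: 30.0
t 33.33 at [0.5811 0.1221 0.0465] head -7.0 units [ 0.001  0.007 -0.005] turn -0.0
F [-0.37 -0.17 -0.41] T [-0.07  0.18  0.  ] w 0.011 gf 29.999954402446747
```

```bash
python3 -m handwheel '8 0 0 0.03 0;8 0 0 0.03 0;8 0 0 0 0;8 0 0 0 0'; python3 -m handwheel '8 0 0 0.04 0;8 0 0 0.04 0;8 0 0 0 0;8 0 0 0 0'
```

```text
time: 33.83
tool_pos: [0.5812, 0.1221, 0.0463]
tcp_rot: [0.749, 0.663, 0.0, 0.0]
contact_force: [-2.1, -0.3, 11.1]
grip_width: 0.0111
grip_force: 30.0
time: 34.33
tool_pos: [0.5814, 0.1222, 0.0462]
tcp_rot: [0.749, 0.663, 0.001, 0.001]
contact_force: [-5.2, -0.9, 22.6]
grip_width: 0.0113
grip_force: 30.1
```

Seated on the floor at 22 N. I relax, release, retract, and check.

```bash
python3 -m handwheel '8 0 0 -0.07 0;8 0 0 -0.05 0;8 0 0 0 0;40 0 0 0 0;40 0 0 0 0;40 0 0 0 0;40 0 0 0 0;40 0 0 -0.5 0'; python3 -m handwheel '40 0 0 -1 0;40 0 0 -1 0;40 -0.4 0 -0.5 0;40 -0.8 0 0 0;40 -0.8 0 0 0;40 -0.4 0 0 0;40 0 0 0 0;40 0 0 0 0'
python3 - <<'E'
from m import *
c=camera("wrist");cv2.imwrite("pics/w8.png",c["image"])
w=cloud(c);Z=w[...,2]
m=(Z>.062)&(Z<.08)&(np.hypot(w[...,0]-.581,w[...,1]-.122)<.012)
print("dowel top",m.sum(),np.nanmedian(w[m],0).round(4))
for f in(lambda:rect(c,(abs(Z-.060)<.004)&(w[...,1]<.222)&(w[...,1]>.15),.060,(588,191),"stage",3),lambda:lateral(c)):
    try:f()
    except Exception as e:print(e)
s=camera("scene");cv2.imwrite("pics/sc8.png",cv2.resize(s["image"][160:260,175:445],None,fx=2.9,fy=2.9))
E
```

```text
time: 35.33
tool_pos: [0.58, 0.122, 0.0601]
tcp_rot: [0.749, 0.663, -0.001, -0.001]
contact_force: [-0.7, -0.1, 0.3]
grip_width: 0.0402
grip_force: 0.0
time: 36.33
tool_pos: [0.5724, 0.051, 0.1357]
tcp_rot: [0.749, 0.663, 0.0, -0.0]
contact_force: [0.8, 0.6, -0.8]
grip_width: 0.0401
grip_force: 0.0
dowel top 239 [0.5808 0.1216 0.07  ]
stage C [586.3 178.4] size 49.3 34.8 yaw ends [-6.95 -6.95] sides [-6.73 -7.02]
too many indices for array: array is 1-dimensional, but 2 were indexed
```

View pics/w8.png

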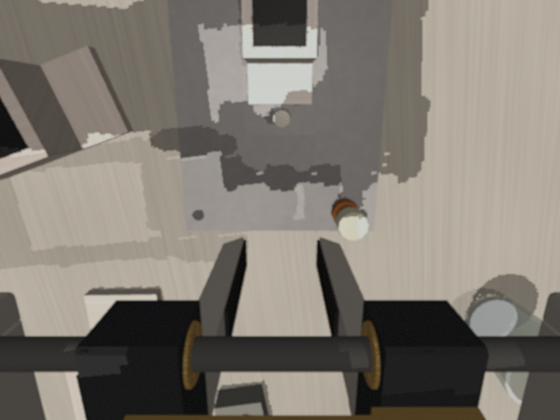

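The dowel stands at (281,118) with its top at z=0.070, which is fully home. The stage is untouched at yaw -6.95° and the vial (352,220) is undisturbed. I hand in.

```bash
python3 -c "
from bench import *
print(sign_off())"
```

```text
the job is handed in; nothing more can be done
None
```

The job is handed in at about 36 s of the 72 s: the smallest stage block is flush and centred on the head block, pressed home at about 12 N, and the long dowel is fully home in the hole with its top measured at z = 0.070; the other pins and objects were not handled.

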